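# Dial open the cutter drawer

### The arm

A 6-joint arm with a two-finger parallel gripper is mounted at the origin on the work surface. World frame = base frame: x ahead of the robot, y to its left, z up, the work surface at z = 0. Lengths are in m, angles in degrees, forces in N, time in s.
With the tool pointing down it reaches from about 0.3 to 0.75 m from the base axis. Payload 8.5 kg.
Tool frame: the origin (TCP) lies on the centre line of the jaws, within the pads' length; the fingertips stand tips_ahead ahead of it and the grasp point (between the pads) lies 3 mm ahead of it (tips_ahead is the distance from the TCP to the fingertips, in m); z points along the fingers, y is the line along which they close (so a half turn about z gives the same grasp; the last joint's range is limited). The gripper opens to 85 mm and grips with 20 to 120 N. Pads are 22 mm wide; open, the fingers measure 114 mm over their backs; the gripper's body (76 mm by 85 mm) begins 54 mm behind the grasp point. The pads swing forward as they close: fully open they stand 13 mm farther back than shut.
Start: joints at [-86.018, 21.807, 74.336, -0, 83.858, -12.336], TCP at [0.155, -0.528, 0.253] pointing down, gripper open.
Joint ranges: [-178.18, 178.18], [-50.72, 133.34], [12.68, 142.11], [-81.47, 261.47], [9.98, 163.14], [-165.26, 165.26]. Speed limits (degrees/s): [136.94, 136.94, 180, 180, 180, 180].

### API

Orientations are given as a 3x3 rotation matrix whose columns are the frame's x, y, z axes.
In Python, from rig import observe, get_image, close_job, tips_ahead gives the robot as it stands.
- The arm moves only by the shell command python3 -m creep 'ROWS' [FORCE]. ROWS is a JSON list of rows, 1 to 10 of them, each of 5 numbers: dx, dy, dz in m, then a turn about the tool's z in degrees, then the finger opening in m; each row shifts and turns the commanded pose from where the row before left it, along the tool's axes as they then stand; what a row does not reach is not made up. A row lasts 1/10 s, in which the tool goes at most 0.05 m and 8.59 degrees, less where a joint would pass 70% of its speed; a pose out of reach is approached as far as the arm can. The fingers move at their own pace and stop on an object; FORCE is the grip in N (left out, the last holds). Time passes only in rows, so rows that do not move let the fingers close. It prints the time, the measured TCP pose, the force, the opening and the grip force at its end.
- observe(): the state, without advancing time (a new reading comes with each control period).
- get_image(name): name is "side" or "top"; returns a dict with "pixels" (384x512x3 uint8, red, green, blue), "depth" (384x512 float32, m along the optical axis (not along the pixel's ray), 0 where there is no reading), "K" (3x3 intrinsics, pixels), "distortion" ([k1, k2, p1, p2, k3] as OpenCV has them; the pictures are not rectified), "extrinsics" (4x4, takes a point from world to camera coordinates). Camera axes: x right, y down, z forward; pixel columns grow to the right and rows downward; lengths in m; the calibration is good to about 2 mm. A picture is of the moment at which its call begins.
- close_job(): hands the job in; it is judged then, once.
The state is a dict: "time_s": time; "q": joint angles; "qvel": joint speeds; "joint_efforts": joint torques, N m; "position": TCP position; "tool_rot": TCP orientation; "ft_force": force on the tool from outside, world axes, zero at the start; "wrist_torque": the same for the moment, N m; "grip_width": finger opening in m; "gripper_force": force on a finger pad.
Only numpy, scipy, OpenCV 4.12 (cv2) and the standard library are available. Lean on these libraries where they do the work, as an engineer would, in place of code of your own. Each camera call takes 0.05 s, during which the arm holds its last target. There are 200 camera calls.

### The job

Open the locked cutter drawer: turn the dial right (clockwise) and stop at 20, turn it left and stop at 8, then turn it slowly right until the lock catches and the dial comes up solid, and do not force it past that point. Then draw the drawer out to its stop, let go, and do not shift the tin and the spanner that lie on the cabinet.

Things in the scene. Friction and masses are not known exactly. Their poses are not given: they have to be found in the camera images.
- cabinet: green steel drawer cabinet standing fixed on the bench, 260 deep (x) x 340 wide (y) x 140 high mm; origin at the centre of its underside, its front with the drawer looks along its own -x. On its top a fixed black dial ring, 116 mm wide: 50 numbers counted clockwise from its far side (+x, white dot), white marks longer at the fives, longest at the tens
- dial (a joint): the combination dial on the cabinet top, upright axis, turns endlessly. rad, grows to the right (clockwise from above); 0 = its black pointer line at the ring's zero. One number is 0.1257 rad, clockwise: 8 = 1.005 rad, 20 = 2.513. Drag 0.1 to 0.2 N m. A number is good to one either way; if it is overrun, dial again from the start
- dial_knob (a point): centre of the top of the dial's round fluted steel knob, 56 mm diameter, 26 mm tall, on the dial's axis 176 mm above the bench. Under it a 82 mm disc, top 26 mm lower. x axis along the pointer line; z up. Good grasp: from above, fingers either side of the knob. A full right or left turn is never needed
- drawer (a joint): how far the drawer is out, m: 0 shut, 0.090 at its end stop; it slides along the cabinet's -x with 3 N of friction and stays where it is left. Locked until the lock has caught
- drawer_grip (a point): middle of the drawer's level bar handle: 10 mm round steel, 120 mm long along the cabinet's y, 50 mm in front of the drawer front, 120 mm above the bench. x axis points into the cabinet. Grasp from above, fingers before and behind the bar
- dial_cam: hidden: the notched cam on the dial's spindle, inside the lock; origin on the dial axis. When the first two numbers are rightly set, a sprung latch drops into its notch on the last right turn, somewhere between 10 and 16 (it differs each time, and is to be felt), and the dial then stands solid. More than 36 N between cam and latch, about 0.8 N m on the dial, is forcing it
- wax_tin: closed steel tin, 60 mm across, 45 mm tall, loose on the cabinet top right of the dial; origin under its centre
- spanner: open-ended steel spanner, 140 mm long, lying loose on the cabinet top right of and behind the dial; origin at its middle

How it is judged (in metres and radians):
On the way, in this order (a step that is already met when the one before it is completed fails the run):
1. the dial was turned right and stopped at 20 (value of joint dial between 2.383 and 2.643 rad), for 0.1 s.
2. the dial was turned left and stopped at 8 (value of joint dial between 0.875 and 1.135 rad), for 0.1 s.
At the end, for the whole second after the job is handed in: the drawer is drawn out to its stop (more than 80 mm of its 90 mm) and at rest (value of joint drawer above 0.08 m and velocity of joint drawer between -0.01 and 0.01 m/s); the robot touches nothing.
It fails at once if the dial is forced against the lock's latch with more than 36 N (contact force between dial_cam and cabinet above 36 N).
It fails at once if the tin or the spanner on the cabinet is shifted by more than 30 mm (distance of any of wax_tin, spanner from where it was at the start of the episode above 0.03 m).
It also fails if it takes over 58 s, if anything falls off the work surface, if the arm or the gripper's body presses on something with over 40 N, if the wrist force passes 120 N, or if a joint passes its speed limit or range.

## Working session

There is one attempt and no reset: what is moved stays moved. The work goes in short steps, Python scripts to look and compute and a shell command to move; the robot and the scene stay as the last step left them, time stands still between calls to the robot, and variables do not carry over. Pictures are saved under pics/ and viewed, at most 10 in all, crops included, and the job is handed in when it is done.

```bash
ls; mkdir -p pics
python3 - <<'E'
from rig import *
import cv2,numpy as np
o=observe();print(o['time_s'],o['position'],np.round(o['tool_rot'],3).tolist(),o['grip_width'],tips_ahead)
ims=[]
for n in("top","side"):
    d=get_image(n);np.savez('%s0.npz'%n,**d)
    cv2.imwrite(f'pics/{n}0.png',d['pixels'][:,:,::-1])
    print(n,d['K'].tolist(),d['distortion'],np.round(d['extrinsics'],3).tolist())
E
```

```text
pics
0.0 [ 0.15451426 -0.52756616  0.25269936] [[0.96, 0.281, -0.0], [0.281, -0.96, 0.002], [0.0, -0.001, -1.0]] 0.08543096059688501 0.022
top [[496.8957177593653, 0.0, 254.25013189089262], [0.0, 496.8957177593653, 187.539783023657], [0.0, 0.0, 1.0]] [0.03631259 0.         0.         0.         0.        ] [[0.012, -1.0, 0.006, -0.047], [-0.973, -0.013, -0.228, 0.697], [0.228, -0.003, -0.974, 0.74], [0.0, 0.0, 0.0, 1.0]]
side [[361.9553152260806, 0.0, 250.92386297601448], [0.0, 361.9553152260806, 192.83776184477034], [0.0, 0.0, 1.0]] [-0.05493888  0.          0.          0.          0.        ] [[-0.518, 0.855, 0.001, 0.366], [0.815, 0.495, -0.301, -0.49], [-0.258, -0.155, -0.954, 0.954], [0.0, 0.0, 0.0, 1.0]]
```

View pics/top0.png

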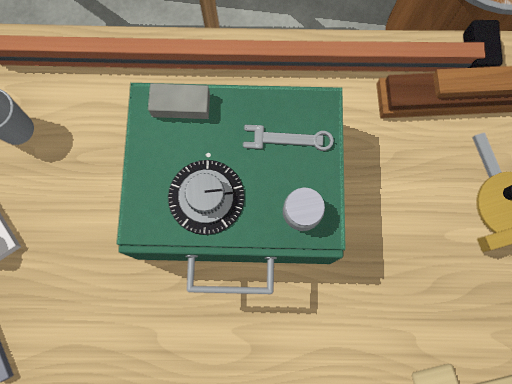

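View pics/side0.png

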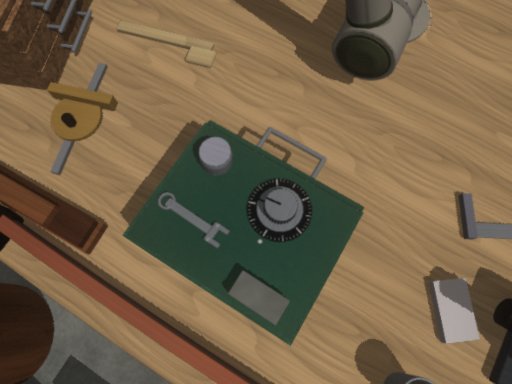

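The top view shows the cabinet with its front toward the robot. The dial is at about (206,196) with its pointer to the right, near 12. The white dot is at (208,155), the tin at (304,209), the spanner at (290,138) and the handle bar at (230,290). The side view agrees, with the dial at (280,209) and the handle at (293,148).

```bash
cat > h.py <<'E'
import numpy as np,cv2
def cast(d,px,z):
    "pixels -> world points on plane height z"
    E=d['extrinsics'];R,t=E[:3,:3],E[:3,3]
    n=cv2.undistortPoints(np.float64(px).reshape(-1,1,2),d['K'],d['distortion']).reshape(-1,2)
    r=np.c_[n,np.ones(len(n))]@R; c=-R.T@t
    return c+r*((z-c[2])/r[:,2])[:,None]
def cloud(d):
    v,u=np.mgrid[:384,:512]; E=d['extrinsics']
    n=cv2.undistortPoints(np.c_[u.ravel(),v.ravel()].astype(float).reshape(-1,1,2),d['K'],d['distortion']).reshape(-1,2)
    return (((np.c_[n,np.ones(len(n))]*d['depth'].reshape(-1,1))-E[:3,3])@E[:3,:3]).reshape(384,512,3)
E
python3 - <<'E'
from h import *
for n in('top','side'):
    d=dict(np.load(n+'0.npz'));P=cloud(d);im=d['pixels'].astype(int);hsv=cv2.cvtColor(d['pixels'],cv2.COLOR_RGB2HSV)
    g=(hsv[...,0]>60)&(hsv[...,0]<95)&(hsv[...,1]>100)
    top=g&(abs(P[...,2]-.14)<.006)
    m=cv2.morphologyEx(top.astype(np.uint8),cv2.MORPH_OPEN,np.ones((3,3)))
    c=max(cv2.findContours(m,0,1)[0],key=cv2.contourArea)
    W=cast(d,c.reshape(-1,2),.14)[:,:2]
    r=cv2.minAreaRect(W.astype(np.float32));print(n,'cab',r,'ztop',np.median(P[...,2][top]))
    # region inside cabinet
    hull=np.zeros((384,512),np.uint8);cv2.fillPoly(hull,[cv2.convexHull(c)],1)
    dark=(im.max(2)<45)&(hull>0)
    k=cv2.morphologyEx(dark.astype(np.uint8),cv2.MORPH_CLOSE,np.ones((7,7)))
    c=max(cv2.findContours(k,0,1)[0],key=cv2.contourArea)
    W=cast(d,cv2.convexHull(c).reshape(-1,2),.142)[:,:2]*1000
    (cx,cy),R=cv2.minEnclosingCircle(W.astype(np.float32));print('ring',cx,cy,2*R, cv2.fitEllipse(W.astype(np.float32)))
    kn=(abs(P[...,2]-.176)<.004)&(np.hypot(P[...,0]*1000-cx,P[...,1]*1000-cy)<45)
    c=max(cv2.findContours(kn.astype(np.uint8),0,1)[0],key=cv2.contourArea)
    e=cv2.minEnclosingCircle(cast(d,c.reshape(-1,2),.176)[:,:2].astype(np.float32)*1000);print('knob',e,kn.sum(),np.median(P[kn],0))
    tn=(abs(P[...,2]-.185)<.004);print('tin',np.median(P[tn],0),tn.sum())
    hb=(abs(P[...,2]-.122)<.01)&~g&(P[...,0]<.55)&(hsv[...,1]<70)
    c=max(cv2.findContours(hb.astype(np.uint8),0,1)[0],key=len)
    q=P[hb];print('handle n',hb.sum(),np.percentile(q,[1,50,99],axis=0).round(4).tolist())
    # white dot
    w=(im.min(2)>170)&(abs(P[...,2]-.141)<.006)&(hull>0)
    nn,l,s,ce=cv2.connectedComponentsWithStats(w.astype(np.uint8))
    for i in range(1,nn):
        p=cast(d,ce[i],.141)[0]; print('  w',s[i,4],ce[i].round(1),(p*1000).round(1)) if np.hypot(p[0]*1000-cx,p[1]*1000-cy)>55 else 0
    dk=(im.max(2)<70)
    for z,a,b in((.176,8,26),(.150,31,39)):
        q=cast(d,np.argwhere(dk)[:,::-1],z)*1000-[cx,cy,0]
        rr=np.hypot(q[:,0],q[:,1]);q=q[(rr>a)&(rr<b)];print('  pointer',z,len(q),np.median(q,0) if len(q) else '', np.degrees(np.arctan2(-q[:,1],q[:,0])).round(0)[:40])
    x,y=cast(d,[[0,0]],.14)[0][:2]
    cv2.imwrite(f'pics/{n}c.png',cv2.resize(d['pixels'][140:310,100:350] if n=='top' else d['pixels'][110:260,190:370],None,fx=3,fy=3,interpolation=2)[:,:,::-1])
E
```

```text
top cab ((0.7161930799484253, -0.005200505256652832), (0.33725276589393616, 0.27150726318359375), 89.43327331542969) ztop 0.13983375615503343
ring 668.39697265625 35.0691032409668 115.49116516113281 ((668.32470703125, 34.905025482177734), (114.31819915771484, 114.77462768554688), 104.91506958007812)
knob ((667.6133422851562, 34.620567321777344), 28.980119705200195) 1157 [0.66742179 0.03456562 0.17588377]
tin [ 0.64672346 -0.11025966  0.1850687 ] 1138
handle n 707 [[0.5262, -0.0678, 0.1199], [0.5322, -0.0051, 0.1242], [0.5499, 0.0604, 0.1278]]
  w 1 [247. 128.] [779.1 -25.4 141. ]
  w 1 [258. 128.] [779.3 -42.7 141. ]
  w 1 [264. 133.] [771.2 -52.2 141. ]
  w 1 [267. 132.] [772.9 -56.9 141. ]
  w 1 [272. 133.] [771.4 -64.7 141. ]
  w 2 [274.5 133. ] [771.4 -68.6 141. ]
  w 1 [277. 133.] [771.5 -72.5 141. ]
  w 3 [285. 134.] [770.  -85.1 141. ]
  w 1 [288. 134.] [770.  -89.8 141. ]
  w 2 [290.5 134. ] [770.1 -93.7 141. ]
  w 1 [300. 134.] [ 770.3 -108.6  141. ]
  w 1 [305. 135.] [ 768.8 -116.4  141. ]
  w 1 [308. 135.] [ 768.8 -121.1  141. ]
  w 2 [314.  135.5] [ 768.1 -130.5  141. ]
 
[... 1544 characters left out ...]
694731  0.03453082 0.17660575]
tin [ 0.62729528 -0.10548572  0.18538081] 1434
handle n 590 [[0.2801, -0.6205, 0.1141], [0.5316, -0.0362, 0.1235], [0.5486, 0.0861, 0.1303]]
  pointer 0.176 167 [  7.41939685  -8.80762318 176.        ] [121. 125. 116. 120. 123. 127. 131. 135. 108. 111. 125. 129. 134. 139.
 144. 102. 105. 108. 132. 138. 143. 148. 154.  97.  99. 102. 105. 142.
 148. 154. 160. 166. 171.  94.  96.  99. 102. 161. 168. 173.]
  pointer 0.15 303 [ 21.83784502 -17.03483004 150.        ] [138. 130. 132. 135. 122. 124. 126. 129. 132. 118. 120. 123. 125. 128.
 131. 112. 114. 116. 119. 121. 124. 127. 130. 133. 108. 110. 112. 115.
 117. 120. 123. 125. 104. 106. 108. 111. 113. 116. 118. 101.]
```

View pics/topc.png

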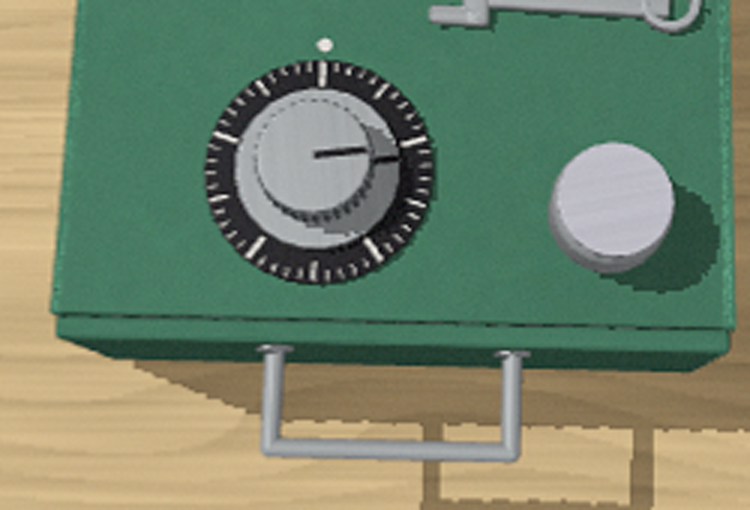

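The crop shows the pointer line running from the knob centre (315,155) to the right, at about 11.5. The dial centre is (0.668, 0.035) and the handle bar is at x≈0.532, y≈-0.004. The measured heights and diameters match the sizes given. Moving over the dial.

```bash
python3 -m creep '[[0.02,-0.012,0,0,0.085],[0.04,-0.0245,0,0,0.085],[0.045,-0.027,0,0,0.085],[0.045,-0.027,0,0,0.085],[0.045,-0.027,0,0,0.085],[0.045,-0.027,0,0,0.085],[0.045,-0.027,0,0,0.085],[0.045,-0.027,0,0,0.085],[0.045,-0.027,0,0,0.085],[0.045,-0.027,0,0,0.085]]' 40
python3 -m creep '[[0.045,-0.027,0,0,0.085],[0.045,-0.027,0,0,0.085],[0.045,-0.027,0,0,0.085],[0.045,-0.027,0,0,0.085],[0.035,-0.02,0,0,0.085],[0.02,-0.012,0,0,0.085],[0,0,0,-8,0.085],[0,0,0,-8,0.085],[0,0,0,-8,0.085],[0,0,0,-8,0.085]]'
python3 -m creep '[[0,0,0,-8,0.085],[0,0,0,0,0.085]]'
python3 - <<'E'
from rig import *;import numpy as np
o=observe();R=o['tool_rot'];print(o['q'],o['position'],np.round(R,3).tolist(),R.T@(np.array([.6683,.0347,.178])-o['position']))
E
```

```text
time_s: 1.1
position: [0.4742, -0.1802, 0.2532]
tool_rot: [[0.96, 0.281, -0.0], [0.281, -0.96, 0.0], [-0.0, -0.0, -1.0]]
ft_force: [0.1, -0.8, -0.4]
grip_width: 0.0848
gripper_force: 0.0
time_s: 2.1
position: [0.6526, 0.0112, 0.2527]
tool_rot: [[0.661, 0.751, -0.001], [0.751, -0.661, 0.0], [-0.001, -0.001, -1.0]]
ft_force: [-0.2, 0.2, 0.0]
grip_width: 0.085
gripper_force: 0.0
time_s: 2.3
position: [0.6526, 0.0111, 0.2529]
tool_rot: [[0.554, 0.833, -0.001], [0.833, -0.554, 0.0], [-0.0, -0.001, -1.0]]
ft_force: [0.3, -0.1, -0.2]
grip_width: 0.085
gripper_force: 0.0
[-9.39996374e+00  3.25576903e+01  5.60482515e+01  5.63918648e-04
  9.14495859e+01  2.42128995e+01] [0.65258367 0.01106748 0.25285978] [[0.554, 0.833, -0.001], [0.833, -0.554, 0.0], [-0.0, -0.001, -1.0]] [2.84103945e-02 7.25267984e-05 7.48487146e-02]
```

```bash
python3 -m creep '[[0.0142,0,0,0,0.085],[0.0142,0,0,0,0.085],[0,0,0.02,0,0.085],[0,0,0.02,0,0.085],[0,0,0.02,0,0.085],[0,0,0.0145,0,0.085],[0,0,0,0,0.085]]'
python3 - <<'E'
from rig import *;import numpy as np
o=observe();print(o['position'],o['wrist_torque'])
E
python3 -m creep '[[0,0,0,0,0.05],[0,0,0,0,0.05],[0,0,0,0,0.05],[0,0,0,0,0.05],[0,0,0,0,0.05]]' 40
python3 - <<'E'
from rig import *;import numpy as np,cv2
o=observe();print(o['position'],o['wrist_torque'],o['q'])
a=[get_image(n)['pixels'][:,:,::-1] for n in('top','side')]
cv2.imwrite('pics/g1.png',np.hstack([cv2.resize(a[0][130:280,140:320],(400,333)),cv2.resize(a[1][130:280,190:370],(400,333))]))
E
```

```text
time_s: 3.0
position: [0.668, 0.0355, 0.1764]
tool_rot: [[0.557, 0.831, -0.004], [0.831, -0.557, 0.001], [-0.002, -0.004, -1.0]]
ft_force: [-0.1, 0.4, 0.1]
grip_width: 0.0851
gripper_force: 0.0
[0.66798284 0.03554847 0.17637774] [-0.01533776  0.00480776 -0.10807563]
time_s: 3.5
position: [0.6691, 0.0348, 0.1804]
tool_rot: [[0.555, 0.832, 0.003], [0.832, -0.555, -0.0], [0.002, 0.003, -1.0]]
ft_force: [0.8, 1.7, 6.6]
grip_width: 0.0543
gripper_force: 42.7
[0.66912165 0.03478245 0.18039158] [ 0.12773385 -0.26323823 -0.091176  ] [-7.13146410e+00  3.69170413e+01  5.98510738e+01  2.02001486e-02
  8.30379692e+01  2.65650835e+01]
```

View pics/g1.png

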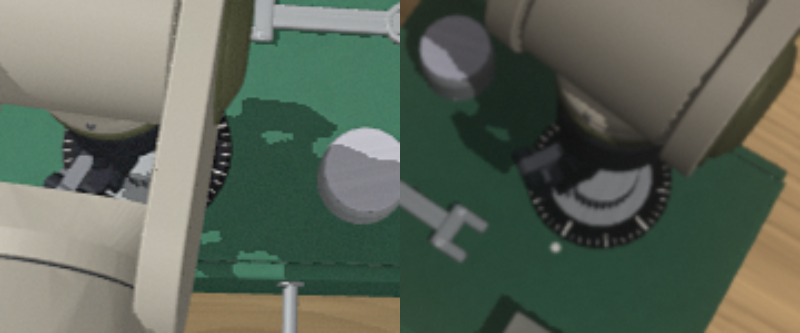

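The two fingers hold the knob. The fingertips press lightly on the disc (6.6 N), so I ease up 5 mm, then turn right about 61.5°.

```bash
python3 -m creep '[[0,0,-0.005,0,0.05],[0,0,0,0,0.05]]' 40
python3 -m creep '[[0,0,0,4,0.05],[0,0,0,7,0.05],[0,0,0,7,0.05],[0,0,0,7,0.05]]'
python3 - <<'E'
from rig import *;import numpy as np
o=observe();R=o['tool_rot'];print(o['position'],o['ft_force'],o['wrist_torque'],np.degrees(np.arctan2(-R[1,1],R[0,1])),o['q'][5])
E
```

```text
time_s: 3.8
position: [0.6691, 0.0347, 0.1808]
tool_rot: [[0.555, 0.832, -0.001], [0.832, -0.555, 0.001], [0.0, -0.001, -1.0]]
ft_force: [9.5, 0.8, -18.7]
grip_width: 0.0537
gripper_force: 52.5
time_s: 4.2
position: [0.669, 0.0348, 0.1808]
tool_rot: [[0.857, 0.515, -0.001], [0.515, -0.857, 0.001], [-0.001, -0.001, -1.0]]
ft_force: [10.7, 1.1, -18.0]
grip_width: 0.0544
gripper_force: 52.4
[0.66897874 0.03478683 0.18077433] [ 10.70491948   1.10352669 -18.00059665] [-0.15720178 -1.93409861  0.07348786] 58.974889637544074 51.839432808375555
```

```bash
python3 -m creep '[[0,0,0.0035,6,0.05],[0,0,0,7,0.05],[0,0,0,7,0.05],[0,0,0,7,0.05],[0,0,0,6,0.05],[0,0,0,3,0.05],[0,0,0,0,0.05],[0,0,0,0,0.05],[0,0,0,0,0.05]]'
python3 - <<'E'
from rig import *;import numpy as np,cv2
o=observe();R=o['tool_rot'];print(o['position'],o['ft_force'],o['wrist_torque'],np.degrees(np.arctan2(-R[1,1],R[0,1])),o['q'][5])
a=[get_image(n)['pixels'][:,:,::-1] for n in('top','side')]
cv2.imwrite('pics/g2.png',np.hstack([cv2.resize(a[0][130:280,140:320],(400,333),interpolation=2),cv2.resize(a[1][160:250,240:320],(400,450),interpolation=2)[:333]]))
E
```

```text
time_s: 5.1
position: [0.6689, 0.035, 0.1806]
tool_rot: [[0.997, -0.08, 0.002], [-0.08, -0.997, 0.0], [0.002, -0.001, -1.0]]
ft_force: [4.4, 2.9, -0.6]
grip_width: 0.054
gripper_force: 54.2
[0.66891026 0.03500079 0.18057463] [ 4.4292713   2.91472321 -0.59461865] [ 0.16304897 -0.72539403 -0.01576768] 94.57809848376844 87.45331500469156
```

View pics/g2.png

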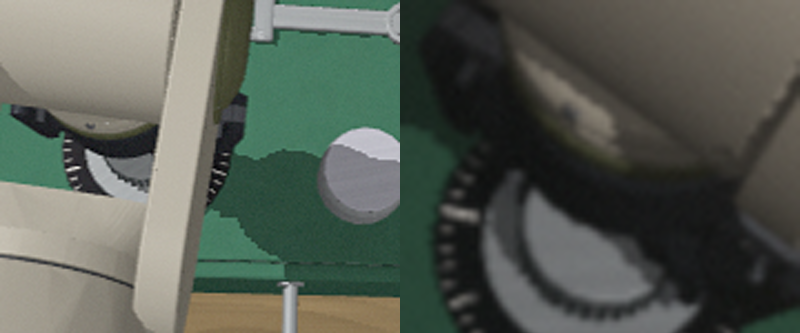

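Dial at about 19.9 by tool rotation; the pointer is hidden behind the hand. Now left 86°.

```bash
python3 -m creep '[[0,0,0,0,0.05],[0,0,0,-4,0.05],[0,0,0,-8,0.05],[0,0,0,-8,0.05],[0,0,0,-8,0.05],[0,0,0,-8,0.05],[0,0,0,-8,0.05],[0,0,0,-8,0.05],[0,0,0,-8,0.05],[0,0,0,-8,0.05]]'
python3 -m creep '[[0,0,0,-8,0.05],[0,0,0,-6,0.05],[0,0,0,-4,0.05],[0,0,0,0,0.05],[0,0,0,0,0.05],[0,0,0,0,0.05]]'
python3 - <<'E'
from rig import *;import numpy as np,cv2
o=observe();R=o['tool_rot'];print(o['position'],o['ft_force'],o['wrist_torque'],np.degrees(np.arctan2(-R[1,1],R[0,1])),o['q'][5])
a=[get_image(n)['pixels'][:,:,::-1] for n in('top','side')]
cv2.imwrite('pics/g3.png',np.hstack([cv2.resize(a[0][130:280,140:320],(400,333),interpolation=2),cv2.resize(a[1][160:250,240:320],(400,450),interpolation=2)[:333]]))
E
```

```text
time_s: 6.2
position: [0.6691, 0.0347, 0.1806]
tool_rot: [[0.443, 0.897, 0.002], [0.897, -0.443, 0.0], [0.001, 0.002, -1.0]]
ft_force: [4.4, 1.5, -0.6]
grip_width: 0.0539
gripper_force: 54.1
time_s: 6.8
position: [0.6692, 0.0347, 0.1806]
tool_rot: [[0.149, 0.989, 0.002], [0.989, -0.149, 0.0], [0.001, 0.002, -1.0]]
ft_force: [5.4, 0.8, -1.7]
grip_width: 0.0538
gripper_force: 54.1
[0.66922411 0.03470664 0.18057837] [ 5.43528787  0.75293231 -1.65324992] [ 0.21032357 -1.12320424  0.08436681] 8.588442265905886 1.443705872099992
```

View pics/g3.png

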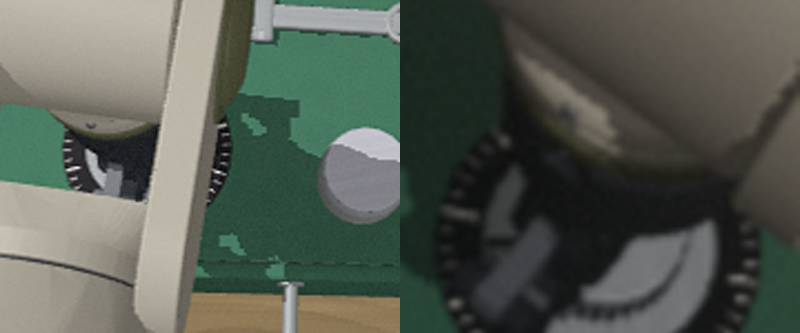

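Run:
```python
from h import *
d=dict(np.load('side0.npz'))
for p,z in(((257,209.2),.15),((262,207.6),.15),((253,202.5),.142)):
    q=cast(d,p,z)[0]*1000-[669.2,34.5,0];print(q,np.hypot(*q[:2]),np.degrees(np.arctan2(-q[1],q[0])))
```

```text
[ 21.21599583 -31.97906552 150.        ] 38.37680432980963 56.438356192681326
[ 14.19405217 -25.98386463 150.        ] 29.607977603910133 61.35380471657783
[ 12.42382729 -45.3898619  142.        ] 47.059441648900886 74.692288863229
```

The pointer reads about 57°, which is number 8. Now grip lightly (20 N) and turn slowly right while watching the torque.

```bash
cat > chk.py <<'E'
# prints angle and torque; fails when twist torque is above limit
from rig import observe;import numpy as np,sys
o=observe();R=o['tool_rot'];a=np.degrees(np.arctan2(-R[1,1],R[0,1]));t=o['wrist_torque'][2]
print(round(o['time_s'],2),'ang %.2f dial %.2f tz %.3f q6eff %.3f g %.1f'%(a,(a-8.59+57.3)/7.2,t,o['joint_efforts'][5],o['gripper_force']))
sys.exit(abs(t)>float(sys.argv[1]))
E
python3 -m creep '[[0,0,0,0,0.05],[0,0,0,0,0.05]]' 20 >/dev/null; python3 chk.py 9
python3 -m creep '[[0,0,0,1,0.05]]' >/dev/null; python3 chk.py 9
python3 -m creep '[[0,0,0,1,0.05]]' >/dev/null; python3 chk.py 9
python3 -m creep '[[0,0,0,1,0.05]]' >/dev/null; python3 chk.py 9
python3 -m creep '[[0,0,0,1,0.05]]' >/dev/null; python3 chk.py 9
python3 -m creep '[[0,0,0,1,0.05]]' >/dev/null; python3 chk.py 9
python3 -m creep '[[0,0,0,1,0.05]]' >/dev/null; python3 chk.py 9
python3 -m creep '[[0,0,0,0,0.05]]' >/dev/null; python3 chk.py 9
```

```text
7.1 ang 8.59 dial 7.96 tz 0.079 q6eff 0.069 g 54.1
7.2 ang 9.60 dial 8.10 tz 0.069 q6eff -0.302 g 54.1
7.3 ang 10.63 dial 8.24 tz 0.073 q6eff -0.165 g 54.1
7.4 ang 11.63 dial 8.38 tz 0.104 q6eff -0.152 g 54.1
7.5 ang 12.63 dial 8.52 tz 0.101 q6eff -0.159 g 54.1
7.6 ang 13.63 dial 8.66 tz 0.051 q6eff -0.149 g 54.1
7.7 ang 14.63 dial 8.80 tz 0.111 q6eff -0.153 g 54.1
7.8 ang 14.62 dial 8.80 tz -0.068 q6eff 0.098 g 54.1False
False
False
False
False
False
False
False
```

The grip stayed jammed at 54 N, so I open, ease up 2 mm and regrip at 20 N. That way the fingers would slip before the latch is forced.

```bash
python3 -m creep '[[0,0,0,0,0.065],[0,0,0,0,0.065],[0,0,-0.003,0,0.065],[0,0,0,0,0.065]]' 20; python3 chk.py 9
python3 -m creep '[[0,0,0,0,0.05],[0,0,0,0,0.05],[0,0,0,0,0.05],[0,0,0,0,0.05]]' 20; python3 chk.py 9
python3 -m creep '[[0,0,0,0.5,0.05]]' >/dev/null; python3 chk.py 9
python3 -m creep '[[0,0,0,0.5,0.05]]' >/dev/null; python3 chk.py 9
python3 -m creep '[[0,0,0,0.5,0.05]]' >/dev/null; python3 chk.py 9
python3 -m creep '[[0,0,0,0.5,0.05]]' >/dev/null; python3 chk.py 9
```

```text
time_s: 8.2
position: [0.6685, 0.0346, 0.184]
tool_rot: [[0.253, 0.967, 0.001], [0.967, -0.253, -0.0], [-0.0, 0.001, -1.0]]
ft_force: [-0.6, 0.1, 0.4]
grip_width: 0.0652
gripper_force: 0.0
8.2 ang 14.67 dial 8.80 tz 0.008 q6eff -0.006 g 0.0
time_s: 8.6
position: [0.6691, 0.0344, 0.1842]
tool_rot: [[0.254, 0.967, 0.003], [0.967, -0.254, -0.001], [0.0, 0.003, -1.0]]
ft_force: [4.9, -1.7, 5.7]
grip_width: 0.0551
gripper_force: 22.2
8.6 ang 14.69 dial 8.81 tz 0.003 q6eff 0.013 g 22.2
8.7 ang 15.19 dial 8.87 tz 0.074 q6eff -0.124 g 22.3
8.8 ang 15.70 dial 8.95 tz 0.060 q6eff -0.057 g 22.3
8.9 ang 16.20 dial 9.02 tz 0.108 q6eff -0.045 g 22.3
9.0 ang 16.70 dial 9.09 tz 0.119 q6eff -0.035 g 22.3False
False
False
False
False
False
```

```bash
set -e; exec 3>&1
python3 -m creep '[[0,0,0,0.5,0.05],[0,0,0,0.5,0.05]]' >/dev/null; python3 chk.py .23
python3 -m creep '[[0,0,0,0.5,0.05],[0,0,0,0.5,0.05]]' >/dev/null; python3 chk.py .23
python3 -m creep '[[0,0,0,0.5,0.05]]' >/dev/null; python3 chk.py .23
python3 -m creep '[[0,0,0,0.5,0.05]]' >/dev/null; python3 chk.py .23
python3 -m creep '[[0,0,0,0.5,0.05]]' >/dev/null; python3 chk.py .23
python3 -m creep '[[0,0,0,0.5,0.05]]' >/dev/null; python3 chk.py .23
python3 -m creep '[[0,0,0,0.5,0.05]]' >/dev/null; python3 chk.py .23
python3 -m creep '[[0,0,0,0.5,0.05]]' >/dev/null; python3 chk.py .23
python3 -m creep '[[0,0,0,0.5,0.05]]' >/dev/null; python3 chk.py .23
python3 -m creep '[[0,0,0,0.5,0.05]]' >/dev/null; python3 chk.py .23
python3 -m creep '[[0,0,0,0.5,0.05]]' >/dev/null; python3 chk.py .23
python3 -m creep '[[0,0,0,0.5,0.05]]' >/dev/null; python3 chk.py .23
python3 -m creep '[[0,0,0,0.5,0.05]]' >/dev/null; python3 chk.py .23
python3 -m creep '[[0,0,0,0.5,0.05]]' >/dev/null; python3 chk.py .23
python3 -m creep '[[0,0,0,0.5,0.05]]' >/dev/null; python3 chk.py .23
python3 -m creep '[[0,0,0,0.5,0.05]]' >/dev/null; python3 chk.py .23
python3 -m creep '[[0,0,0,0.5,0.05]]' >/dev/null; python3 chk.py .23
python3 -m creep '[[0,0,0,0.5,0.05]]' >/dev/null; python3 chk.py .23
python3 -m creep '[[0,0,0,0.5,0.05]]' >/dev/null; python3 chk.py .23
python3 -m creep '[[0,0,0,0.5,0.05]]' >/dev/null; python3 chk.py .23
python3 -m creep '[[0,0,0,0.5,0.05]]' >/dev/null; python3 chk.py .23
python3 -m creep '[[0,0,0,0.5,0.05]]' >/dev/null; python3 chk.py .23
python3 -m creep '[[0,0,0,0.5,0.05]]' >/dev/null; python3 chk.py .23
python3 -m creep '[[0,0,0,0.5,0.05]]' >/dev/null; python3 chk.py .23
python3 -m creep '[[0,0,0,0.5,0.05]]' >/dev/null; python3 chk.py .23
python3 -m creep '[[0,0,0,0.5,0.05]]' >/dev/null; python3 chk.py .23
python3 -m creep '[[0,0,0,0.5,0.05]]' >/dev/null; python3 chk.py .23
python3 -m creep '[[0,0,0,0.5,0.05]]' >/dev/null; python3 chk.py .23
python3 -m creep '[[0,0,0,0.5,0.05]]' >/dev/null; python3 chk.py .23
python3 -m creep '[[0,0,0,0.5,0.05]]' >/dev/null; python3 chk.py .23
```

```text
9.2 ang 17.70 dial 9.22 tz 0.086 q6eff -0.037 g 22.2False
```

```bash
sed -i 's/sys.exit(\(.*\))$/sys.exit(int(\1))/' chk.py; set -e
python3 -m creep '[[0,0,0,0.5,0.05],[0,0,0,0.5,0.05]]' >/dev/null; python3 chk.py .23
python3 -m creep '[[0,0,0,0.5,0.05],[0,0,0,0.5,0.05]]' >/dev/null; python3 chk.py .23
python3 -m creep '[[0,0,0,0.5,0.05]]' >/dev/null; python3 chk.py .23
python3 -m creep '[[0,0,0,0.5,0.05]]' >/dev/null; python3 chk.py .23
python3 -m creep '[[0,0,0,0.5,0.05]]' >/dev/null; python3 chk.py .23
python3 -m creep '[[0,0,0,0.5,0.05]]' >/dev/null; python3 chk.py .23
python3 -m creep '[[0,0,0,0.5,0.05]]' >/dev/null; python3 chk.py .23
python3 -m creep '[[0,0,0,0.5,0.05]]' >/dev/null; python3 chk.py .23
python3 -m creep '[[0,0,0,0.5,0.05]]' >/dev/null; python3 chk.py .23
python3 -m creep '[[0,0,0,0.5,0.05]]' >/dev/null; python3 chk.py .23
python3 -m creep '[[0,0,0,0.5,0.05]]' >/dev/null; python3 chk.py .23
python3 -m creep '[[0,0,0,0.5,0.05]]' >/dev/null; python3 chk.py .23
python3 -m creep '[[0,0,0,0.5,0.05]]' >/dev/null; python3 chk.py .23
python3 -m creep '[[0,0,0,0.5,0.05]]' >/dev/null; python3 chk.py .23
python3 -m creep '[[0,0,0,0.5,0.05]]' >/dev/null; python3 chk.py .23
python3 -m creep '[[0,0,0,0.5,0.05]]' >/dev/null; python3 chk.py .23
python3 -m creep '[[0,0,0,0.5,0.05]]' >/dev/null; python3 chk.py .23
python3 -m creep '[[0,0,0,0.5,0.05]]' >/dev/null; python3 chk.py .23
python3 -m creep '[[0,0,0,0.5,0.05]]' >/dev/null; python3 chk.py .23
python3 -m creep '[[0,0,0,0.5,0.05]]' >/dev/null; python3 chk.py .23
python3 -m creep '[[0,0,0,0.5,0.05]]' >/dev/null; python3 chk.py .23
python3 -m creep '[[0,0,0,0.5,0.05]]' >/dev/null; python3 chk.py .23
python3 -m creep '[[0,0,0,0.5,0.05]]' >/dev/null; python3 chk.py .23
python3 -m creep '[[0,0,0,0.5,0.05]]' >/dev/null; python3 chk.py .23
python3 -m creep '[[0,0,0,0.5,0.05]]' >/dev/null; python3 chk.py .23
python3 -m creep '[[0,0,0,0.5,0.05]]' >/dev/null; python3 chk.py .23
python3 -m creep '[[0,0,0,0.5,0.05]]' >/dev/null; python3 chk.py .23
python3 -m creep '[[0,0,0,0.5,0.05]]' >/dev/null; python3 chk.py .23
python3 -m creep '[[0,0,0,0.5,0.05]]' >/dev/null; python3 chk.py .23
python3 -m creep '[[0,0,0,0.5,0.05]]' >/dev/null; python3 chk.py .23
python3 -m creep '[[0,0,0,0.5,0.05]]' >/dev/null; python3 chk.py .23
python3 -m creep '[[0,0,0,0.5,0.05]]' >/dev/null; python3 chk.py .23
python3 -m creep '[[0,0,0,0.5,0.05]]' >/dev/null; python3 chk.py .23
```

```text
9.4 ang 18.70 dial 9.36 tz 0.105 q6eff -0.044 g 22.3
9.6 ang 19.70 dial 9.50 tz 0.033 q6eff -0.027 g 22.3
9.7 ang 20.20 dial 9.57 tz 0.075 q6eff -0.045 g 22.3
9.8 ang 20.70 dial 9.64 tz 0.098 q6eff -0.041 g 22.3
9.9 ang 21.20 dial 9.71 tz 0.094 q6eff -0.025 g 22.3
10.0 ang 21.70 dial 9.78 tz 0.067 q6eff -0.033 g 22.3
10.1 ang 22.20 dial 9.85 tz 0.047 q6eff -0.041 g 22.3
10.2 ang 22.70 dial 9.92 tz 0.089 q6eff -0.040 g 22.3
10.3 ang 23.20 dial 9.99 tz 0.085 q6eff -0.032 g 22.3
10.4 ang 23.70 dial 10.06 tz 0.042 q6eff -0.038 g 22.3
10.5 ang 24.20 dial 10.13 tz 0.077 q6eff -0.035 g 22.3
10.6 ang 24.70 dial 10.20 tz 0.134 q6eff -0.031 g 22.3
10.7 ang 25.20 dial 10.26 tz 0.043 q6eff -0.052 g 22.3
10.8 ang 25.70 dial 10.33 tz 0.045 q6eff -0.049 g 22.3
10.9 ang 26.20 dial 10.40 tz 0.072 q6eff -0.032 g 22.3
11.0 ang 26.70 dial 10.47 tz 0.021 q6eff -0.051 g 22.3
11.1 ang 27.20 dial 10.54 tz 0.060 q6eff -0.051 g 22.3
11.2 ang 27.70 dial 10.61 tz 0.094 q6eff -0.035 g 22.3
11.3 ang 28.20 dial 10.68 tz 0.016 q6eff -0.048 g 22.3
11.4 ang 28.70 dial 10.75 tz 0.114 q6eff -0.050 g 22.3
11.5 ang 29.20 dial 10.82 tz 0.109 q6eff -0.032 g 22.3
11.6 ang 29.70 dial 10.89 tz 0.044 q6eff -0.049 g 22.3
11.7 ang 30.20 dial 10.96 tz 0.066 q6eff -0.045 g 22.3
11.8 ang 30.69 dial 11.03 tz 0.088 q6eff -0.029 g 22.3
11.9 ang 31.20 dial 11.10 tz 0.056 q6eff -0.049 g 22.3
12.0 ang 31.70 dial 11.17 tz 0.139 q6eff -0.039 g 22.3
12.1 ang 32.20 dial 11.24 tz 0.051 q6eff -0.034 g 22.3
12.2 ang 32.70 dial 11.31 tz 0.116 q6eff -0.047 g 22.3
12.3 ang 33.20 dial 11.38 tz 0.086 q6eff -0.033 g 22.3
12.4 ang 33.70 dial 11.45 tz 0.077 q6eff -0.036 g 22.3
12.5 ang 34.20 dial 11.52 tz 0.066 q6eff -0.044 g 22.3
12.6 ang 34.70 dial 11.58 tz 0.058 q6eff -0.029 g 22.3
12.7 ang 35.20 dial 11.65 tz 0.035 q6eff -0.035 g 22.3
```

```bash
set -e
python3 -m creep '[[0,0,0,0.5,0.05]]' >/dev/null; python3 chk.py .2
python3 -m creep '[[0,0,0,0.5,0.05]]' >/dev/null; python3 chk.py .2
python3 -m creep '[[0,0,0,0.5,0.05]]' >/dev/null; python3 chk.py .2
python3 -m creep '[[0,0,0,0.5,0.05]]' >/dev/null; python3 chk.py .2
python3 -m creep '[[0,0,0,0.5,0.05]]' >/dev/null; python3 chk.py .2
python3 -m creep '[[0,0,0,0.5,0.05]]' >/dev/null; python3 chk.py .2
python3 -m creep '[[0,0,0,0.5,0.05]]' >/dev/null; python3 chk.py .2
python3 -m creep '[[0,0,0,0.5,0.05]]' >/dev/null; python3 chk.py .2
python3 -m creep '[[0,0,0,0.5,0.05]]' >/dev/null; python3 chk.py .2
python3 -m creep '[[0,0,0,0.5,0.05]]' >/dev/null; python3 chk.py .2
python3 -m creep '[[0,0,0,0.5,0.05]]' >/dev/null; python3 chk.py .2
python3 -m creep '[[0,0,0,0.5,0.05]]' >/dev/null; python3 chk.py .2
python3 -m creep '[[0,0,0,0.5,0.05]]' >/dev/null; python3 chk.py .2
python3 -m creep '[[0,0,0,0.5,0.05]]' >/dev/null; python3 chk.py .2
python3 -m creep '[[0,0,0,0.5,0.05]]' >/dev/null; python3 chk.py .2
python3 -m creep '[[0,0,0,0.5,0.05]]' >/dev/null; python3 chk.py .2
python3 -m creep '[[0,0,0,0.5,0.05]]' >/dev/null; python3 chk.py .2
python3 -m creep '[[0,0,0,0.5,0.05]]' >/dev/null; python3 chk.py .2
python3 -m creep '[[0,0,0,0.5,0.05]]' >/dev/null; python3 chk.py .2
python3 -m creep '[[0,0,0,0.5,0.05]]' >/dev/null; python3 chk.py .2
python3 -m creep '[[0,0,0,0.5,0.05]]' >/dev/null; python3 chk.py .2
python3 -m creep '[[0,0,0,0.5,0.05]]' >/dev/null; python3 chk.py .2
python3 -m creep '[[0,0,0,0.5,0.05]]' >/dev/null; python3 chk.py .2
python3 -m creep '[[0,0,0,0.5,0.05]]' >/dev/null; python3 chk.py .2
python3 -m creep '[[0,0,0,0.5,0.05]]' >/dev/null; python3 chk.py .2
python3 -m creep '[[0,0,0,0.5,0.05]]' >/dev/null; python3 chk.py .2
python3 -m creep '[[0,0,0,0.5,0.05]]' >/dev/null; python3 chk.py .2
python3 -m creep '[[0,0,0,0.5,0.05]]' >/dev/null; python3 chk.py .2
python3 -m creep '[[0,0,0,0.5,0.05]]' >/dev/null; python3 chk.py .2
python3 -m creep '[[0,0,0,0.5,0.05]]' >/dev/null; python3 chk.py .2
python3 -m creep '[[0,0,0,0.5,0.05]]' >/dev/null; python3 chk.py .2
python3 -m creep '[[0,0,0,0.5,0.05]]' >/dev/null; python3 chk.py .2
python3 -m creep '[[0,0,0,0.5,0.05]]' >/dev/null; python3 chk.py .2
python3 -m creep '[[0,0,0,0.5,0.05]]' >/dev/null; python3 chk.py .2
```

```text
12.8 ang 35.70 dial 11.72 tz 0.086 q6eff -0.042 g 22.3
12.9 ang 36.20 dial 11.79 tz 0.040 q6eff -0.034 g 22.3
13.0 ang 36.69 dial 11.86 tz 0.119 q6eff -0.032 g 22.3
13.1 ang 37.20 dial 11.93 tz 0.068 q6eff -0.040 g 22.3
13.2 ang 37.70 dial 12.00 tz 0.057 q6eff -0.057 g 22.3
13.3 ang 38.20 dial 12.07 tz 0.079 q6eff -0.040 g 22.3
13.4 ang 38.69 dial 12.14 tz 0.087 q6eff -0.030 g 22.3
13.5 ang 39.19 dial 12.21 tz -0.005 q6eff -0.032 g 22.3
13.6 ang 39.69 dial 12.28 tz 0.055 q6eff -0.050 g 22.3
13.7 ang 40.20 dial 12.35 tz 0.065 q6eff -0.065 g 22.3
13.8 ang 40.70 dial 12.42 tz 0.046 q6eff -0.071 g 22.3
13.9 ang 41.20 dial 12.49 tz 0.048 q6eff -0.063 g 22.3
14.0 ang 41.70 dial 12.56 tz 0.052 q6eff -0.080 g 22.3
14.1 ang 42.20 dial 12.63 tz -0.005 q6eff -0.086 g 22.3
14.2 ang 42.70 dial 12.70 tz 0.054 q6eff -0.097 g 22.3
14.3 ang 43.20 dial 12.77 tz -0.070 q6eff -0.109 g 22.3
14.4 ang 43.70 dial 12.83 tz -0.043 q6eff -0.134 g 22.3
14.5 ang 44.20 dial 12.90 tz 0.059 q6eff -0.057 g 22.3
14.6 ang 44.70 dial 12.97 tz 0.046 q6eff -0.065 g 22.3
14.7 ang 45.19 dial 13.04 tz 0.088 q6eff -0.065 g 22.3
14.8 ang 45.69 dial 13.11 tz 0.044 q6eff -0.065 g 22.3
14.9 ang 46.19 dial 13.18 tz 0.061 q6eff -0.065 g 22.3
15.0 ang 46.69 dial 13.25 tz 0.096 q6eff -0.065 g 22.3
15.1 ang 47.19 dial 13.32 tz 0.079 q6eff -0.065 g 22.3
15.2 ang 47.69 dial 13.39 tz 0.037 q6eff -0.065 g 22.3
15.3 ang 48.19 dial 13.46 tz 0.040 q6eff -0.065 g 22.3
15.4 ang 48.69 dial 13.53 tz 0.024 q6eff -0.065 g 22.3
15.5 ang 49.19 dial 13.60 tz 0.057 q6eff -0.065 g 22.3
15.6 ang 49.69 dial 13.67 tz 0.043 q6eff -0.065 g 22.3
15.7 ang 50.19 dial 13.74 tz 0.040 q6eff -0.065 g 22.3
15.8 ang 50.69 dial 13.81 tz -0.012 q6eff -0.065 g 22.3
15.9 ang 51.19 dial 13.88 tz 0.065 q6eff -0.065 g 22.3
16.0 ang 51.69 dial 13.94 tz 0.095 q6eff -0.065 g 22.3
16.1 ang 52.19 dial 14.01 tz 0.092 q6eff -0.044 g 22.3
```

Around 12.3–12.8 the joint effort swelled and then fell away, so the fingers may be slipping. I check the pointer.

Run:
```python
from rig import *;import numpy as np,cv2
o=observe();print(o['position'],o['ft_force'],o['wrist_torque'])
a=[get_image(n)['pixels'][:,:,::-1] for n in('top','side')]
cv2.imwrite('pics/g4.png',np.hstack([cv2.resize(a[0][160:220,160:230],(400,343),interpolation=2),cv2.resize(a[1][170:245,240:320],(400,343),interpolation=2)]))
```

```text
[0.66879611 0.03463002 0.18415077] [2.01484585 0.2731353  5.93301149] [-0.21694252 -0.61729506  0.09206984]
```

View pics/g4.png

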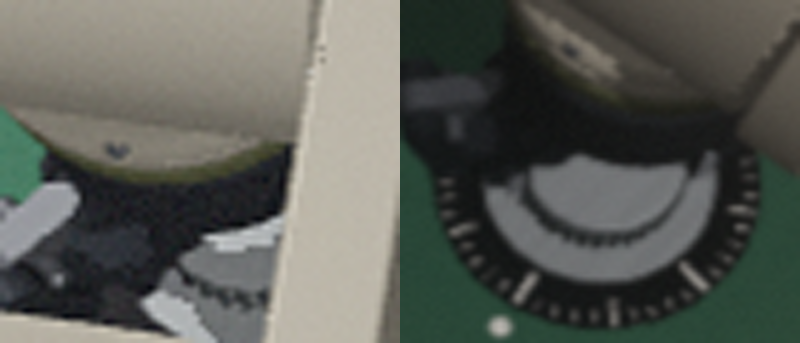

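```bash
python3 -m creep '[[0,0,0,0,0.085],[0,0,0,0,0.085],[0,0,-0.03,0,0.085],[0,0,-0.03,0,0.085],[0.0245,-0.0316,0,0,0.085],[0.0245,-0.0316,0,0,0.085],[0.0245,-0.0316,0,0,0.085],[0,0,0,0,0.085]]' 20
python3 - <<'E'
from rig import *;import numpy as np,cv2
a=[get_image(n)['pixels'][:,:,::-1] for n in('top','side')]
cv2.imwrite('pics/g5.png',np.hstack([cv2.resize(a[0][130:280,140:320],(400,333),interpolation=2),cv2.resize(a[1][170:245,240:320],(400,343),interpolation=2)[:333]]))
E
```

```text
time_s: 17.0
position: [0.6672, 0.1594, 0.2425]
tool_rot: [[0.787, 0.617, -0.002], [0.617, -0.787, 0.001], [-0.001, -0.002, -1.0]]
ft_force: [0.2, -0.5, -0.1]
grip_width: 0.0849
gripper_force: 0.0
```

View pics/g5.png

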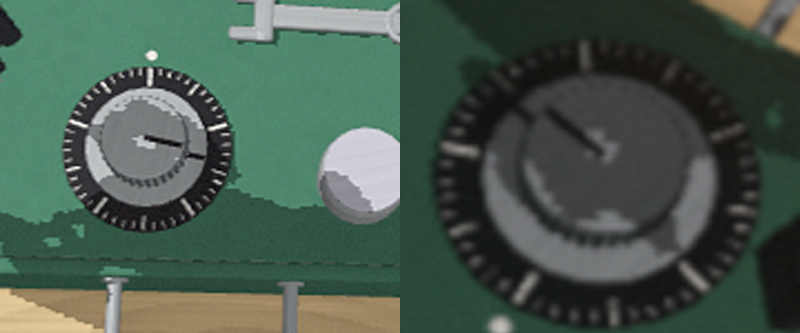

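Both views are now clear. In the top view the pointer runs from (147,138) to (203,157), past the 10 mark. I measure its angle.

```bash
cat > ptr.py <<'E'
from h import *
from rig import get_image
d=get_image('top');im=d['pixels'].astype(int);np.savez('t1.npz',**d)
for z,a,b in((.176,8,24),(.150,32,39)):
    px=np.argwhere(im.max(2)<45)[:,::-1];q=cast(d,px,z)*1000-[668,34.7,0]
    rr=np.hypot(q[:,0],q[:,1]);an=np.degrees(np.arctan2(-q[:,1],q[:,0]));k=(rr>a)&(rr<b)&(an>20)&(an<160)
    print(z,k.sum(),np.median(an[k]),np.mean(an[k]),np.median(an[k])/7.2)
E
python3 ptr.py
python3 - <<'E'
from h import *
d=dict(np.load('t1.npz'))
for p,z in(((232,201),.15),((224,198),.176),((231,200.5),.15)):
    q=cast(d,p,z)[0]*1000-[668,34.7,0];print(q,np.degrees(np.arctan2(-q[1],q[0])))
E
```

```text
0.176 20 100.68208376896851 100.08950202647401 13.98362274569007
0.15 8 100.96083665430669 100.93174012044038 14.022338424209263
[ -8.08579338 -39.49980701 150.        ] 101.56888434585733
[ -9.15402718 -28.92010121 176.        ] 107.56404726219837
[ -7.34058839 -37.98466069 150.        ] 100.93765936533939
```

No slip: the dial stands at 14.0, matching the tool angle. The latch should therefore be between 14 and 16. I regrip at 20 N and continue.

```bash
set -e
python3 -m creep '[[-0.0255,0.0329,0,0,0.085],[-0.0255,0.0329,0,0,0.085],[-0.0255,0.0329,0,0,0.085],[0,0,0.02,0,0.075],[0,0,0.02,0,0.075],[0,0,0.0165,0,0.075],[0,0,0,0,0.065]]' 20
python3 -m creep '[[0,0,0,0,0.05],[0,0,0,0,0.05],[0,0,0,0,0.05],[0,0,0,0,0.05]]' 20
python3 -m creep '[[0,0,0,0.5,0.05]]' >/dev/null; python3 chk.py .2
python3 -m creep '[[0,0,0,0.5,0.05]]' >/dev/null; python3 chk.py .2
python3 -m creep '[[0,0,0,0.5,0.05]]' >/dev/null; python3 chk.py .2
python3 -m creep '[[0,0,0,0.5,0.05]]' >/dev/null; python3 chk.py .2
python3 -m creep '[[0,0,0,0.5,0.05]]' >/dev/null; python3 chk.py .2
python3 -m creep '[[0,0,0,0.5,0.05]]' >/dev/null; python3 chk.py .2
python3 -m creep '[[0,0,0,0.5,0.05]]' >/dev/null; python3 chk.py .2
python3 -m creep '[[0,0,0,0.5,0.05]]' >/dev/null; python3 chk.py .2
python3 -m creep '[[0,0,0,0.5,0.05]]' >/dev/null; python3 chk.py .2
python3 -m creep '[[0,0,0,0.5,0.05]]' >/dev/null; python3 chk.py .2
python3 -m creep '[[0,0,0,0.5,0.05]]' >/dev/null; python3 chk.py .2
python3 -m creep '[[0,0,0,0.5,0.05]]' >/dev/null; python3 chk.py .2
python3 -m creep '[[0,0,0,0.5,0.05]]' >/dev/null; python3 chk.py .2
python3 -m creep '[[0,0,0,0.5,0.05]]' >/dev/null; python3 chk.py .2
python3 -m creep '[[0,0,0,0.5,0.05]]' >/dev/null; python3 chk.py .2
python3 -m creep '[[0,0,0,0.5,0.05]]' >/dev/null; python3 chk.py .2
python3 -m creep '[[0,0,0,0.5,0.05]]' >/dev/null; python3 chk.py .2
python3 -m creep '[[0,0,0,0.5,0.05]]' >/dev/null; python3 chk.py .2
python3 -m creep '[[0,0,0,0.5,0.05]]' >/dev/null; python3 chk.py .2
python3 -m creep '[[0,0,0,0.5,0.05]]' >/dev/null; python3 chk.py .2
python3 -m creep '[[0,0,0,0.5,0.05]]' >/dev/null; python3 chk.py .2
python3 -m creep '[[0,0,0,0.5,0.05]]' >/dev/null; python3 chk.py .2
python3 -m creep '[[0,0,0,0.5,0.05]]' >/dev/null; python3 chk.py .2
python3 -m creep '[[0,0,0,0.5,0.05]]' >/dev/null; python3 chk.py .2
python3 -m creep '[[0,0,0,0.5,0.05]]' >/dev/null; python3 chk.py .2
python3 -m creep '[[0,0,0,0.5,0.05]]' >/dev/null; python3 chk.py .2
python3 -m creep '[[0,0,0,0.5,0.05]]' >/dev/null; python3 chk.py .2
python3 -m creep '[[0,0,0,0.5,0.05]]' >/dev/null; python3 chk.py .2
python3 -m creep '[[0,0,0,0.5,0.05]]' >/dev/null; python3 chk.py .2
python3 -m creep '[[0,0,0,0.5,0.05]]' >/dev/null; python3 chk.py .2
python3 -m creep '[[0,0,0,0.5,0.05]]' >/dev/null; python3 chk.py .2
python3 -m creep '[[0,0,0,0.5,0.05]]' >/dev/null; python3 chk.py .2
```

```text
time_s: 17.85
position: [0.6674, 0.0282, 0.1843]
tool_rot: [[0.791, 0.611, -0.005], [0.611, -0.791, 0.001], [-0.004, -0.004, -1.0]]
ft_force: [-0.5, 0.5, -0.2]
grip_width: 0.065
gripper_force: 0.0
time_s: 18.25
position: [0.6656, 0.0316, 0.1868]
tool_rot: [[0.789, 0.614, -0.008], [0.614, -0.789, 0.004], [-0.004, -0.009, -1.0]]
ft_force: [-13.2, 8.7, 0.4]
grip_width: 0.0544
gripper_force: 22.9
18.35 ang 52.61 dial 14.07 tz 0.231 q6eff 0.079 g 22.9
```

My regrip was 6 mm off in y, which gave side forces. I open, correct that and close again.

```bash
set -e
python3 -m creep '[[0,0,0,0,0.075],[0,0,0,0,0.075],[0.0048,-0.0045,0,0,0.075],[0,0,0,0,0.065],[0,0,0,0,0.065]]' 20
python3 -m creep '[[0,0,0,0,0.05],[0,0,0,0,0.05],[0,0,0,0,0.05],[0,0,0,0,0.05]]' 20; python3 chk.py .2
python3 -m creep '[[0,0,0,0.5,0.05]]' >/dev/null; python3 chk.py .2
python3 -m creep '[[0,0,0,0.5,0.05]]' >/dev/null; python3 chk.py .2
python3 -m creep '[[0,0,0,0.5,0.05]]' >/dev/null; python3 chk.py .2
python3 -m creep '[[0,0,0,0.5,0.05]]' >/dev/null; python3 chk.py .2
python3 -m creep '[[0,0,0,0.5,0.05]]' >/dev/null; python3 chk.py .2
python3 -m creep '[[0,0,0,0.5,0.05]]' >/dev/null; python3 chk.py .2
python3 -m creep '[[0,0,0,0.5,0.05]]' >/dev/null; python3 chk.py .2
python3 -m creep '[[0,0,0,0.5,0.05]]' >/dev/null; python3 chk.py .2
python3 -m creep '[[0,0,0,0.5,0.05]]' >/dev/null; python3 chk.py .2
python3 -m creep '[[0,0,0,0.5,0.05]]' >/dev/null; python3 chk.py .2
python3 -m creep '[[0,0,0,0.5,0.05]]' >/dev/null; python3 chk.py .2
python3 -m creep '[[0,0,0,0.5,0.05]]' >/dev/null; python3 chk.py .2
python3 -m creep '[[0,0,0,0.5,0.05]]' >/dev/null; python3 chk.py .2
python3 -m creep '[[0,0,0,0.5,0.05]]' >/dev/null; python3 chk.py .2
python3 -m creep '[[0,0,0,0.5,0.05]]' >/dev/null; python3 chk.py .2
python3 -m creep '[[0,0,0,0.5,0.05]]' >/dev/null; python3 chk.py .2
python3 -m creep '[[0,0,0,0.5,0.05]]' >/dev/null; python3 chk.py .2
python3 -m creep '[[0,0,0,0.5,0.05]]' >/dev/null; python3 chk.py .2
python3 -m creep '[[0,0,0,0.5,0.05]]' >/dev/null; python3 chk.py .2
python3 -m creep '[[0,0,0,0.5,0.05]]' >/dev/null; python3 chk.py .2
python3 -m creep '[[0,0,0,0.5,0.05]]' >/dev/null; python3 chk.py .2
python3 -m creep '[[0,0,0,0.5,0.05]]' >/dev/null; python3 chk.py .2
python3 -m creep '[[0,0,0,0.5,0.05]]' >/dev/null; python3 chk.py .2
python3 -m creep '[[0,0,0,0.5,0.05]]' >/dev/null; python3 chk.py .2
python3 -m creep '[[0,0,0,0.5,0.05]]' >/dev/null; python3 chk.py .2
python3 -m creep '[[0,0,0,0.5,0.05]]' >/dev/null; python3 chk.py .2
python3 -m creep '[[0,0,0,0.5,0.05]]' >/dev/null; python3 chk.py .2
python3 -m creep '[[0,0,0,0.5,0.05]]' >/dev/null; python3 chk.py .2
python3 -m creep '[[0,0,0,0.5,0.05]]' >/dev/null; python3 chk.py .2
python3 -m creep '[[0,0,0,0.5,0.05]]' >/dev/null; python3 chk.py .2
```

```text
time_s: 18.85
position: [0.6697, 0.0363, 0.187]
tool_rot: [[0.795, 0.606, 0.001], [0.606, -0.795, -0.0], [0.0, 0.0, -1.0]]
ft_force: [0.8, -0.6, 0.5]
grip_width: 0.0648
gripper_force: 0.0
time_s: 19.25
position: [0.67, 0.0357, 0.1874]
tool_rot: [[0.795, 0.606, 0.002], [0.606, -0.795, -0.001], [0.001, 0.002, -1.0]]
ft_force: [4.0, -3.2, 4.1]
grip_width: 0.0544
gripper_force: 21.7
19.25 ang 52.70 dial 14.08 tz 0.051 q6eff 0.062 g 21.7
19.35 ang 53.22 dial 14.16 tz 0.195 q6eff -0.059 g 21.7
19.45 ang 53.73 dial 14.23 tz 0.141 q6eff 0.092 g 21.7
19.55 ang 54.22 dial 14.30 tz 0.240 q6eff 0.161 g 21.7
```

```bash
set -e
python3 -m creep '[[0,0,0,0,0.05]]' >/dev/null; python3 chk.py .3
python3 -m creep '[[0,0,0,0.3,0.05]]' >/dev/null; python3 chk.py .3
python3 -m creep '[[0,0,0,0.3,0.05]]' >/dev/null; python3 chk.py .3
python3 -m creep '[[0,0,0,0.3,0.05]]' >/dev/null; python3 chk.py .3
python3 -m creep '[[0,0,0,0.3,0.05]]' >/dev/null; python3 chk.py .3
python3 -m creep '[[0,0,0,0.3,0.05]]' >/dev/null; python3 chk.py .3
python3 -m creep '[[0,0,0,0.3,0.05]]' >/dev/null; python3 chk.py .3
python3 -m creep '[[0,0,0,0.3,0.05]]' >/dev/null; python3 chk.py .3
```

```text
19.65 ang 54.22 dial 14.30 tz 0.173 q6eff 0.257 g 21.7
19.75 ang 54.51 dial 14.34 tz 0.371 q6eff 0.202 g 21.7
```

```bash
python3 -c "
from rig import *
o=observe();print(o['ft_force'],o['wrist_torque'],o['position'])"
```

```text
[ 2.91528692 -3.9854224   4.19821607] [-0.95522617 -0.65231352  0.37056918] [0.67007711 0.03568672 0.18738061]
```

```bash
set -e
python3 -m creep '[[0,0,0,0,0.05]]' >/dev/null; python3 chk.py .45
python3 -m creep '[[0,0,0,0.15,0.05]]' >/dev/null; python3 chk.py .45
python3 -m creep '[[0,0,0,0.15,0.05]]' >/dev/null; python3 chk.py .45
python3 -m creep '[[0,0,0,0.15,0.05]]' >/dev/null; python3 chk.py .45
python3 -m creep '[[0,0,0,0.15,0.05]]' >/dev/null; python3 chk.py .45
```

```text
19.85 ang 54.51 dial 14.34 tz 0.206 q6eff 0.282 g 21.7
19.95 ang 54.65 dial 14.36 tz 0.321 q6eff 0.271 g 21.7
20.05 ang 54.80 dial 14.38 tz 0.326 q6eff 0.305 g 21.7
20.15 ang 54.95 dial 14.40 tz 0.352 q6eff 0.326 g 21.7
20.25 ang 55.10 dial 14.42 tz 0.380 q6eff 0.346 g 21.7
```

```bash
set -e
python3 -m creep '[[0,0,0,0.2,0.05]]' >/dev/null; python3 chk.py .5
python3 -m creep '[[0,0,0,0.2,0.05]]' >/dev/null; python3 chk.py .5
python3 -m creep '[[0,0,0,0.2,0.05]]' >/dev/null; python3 chk.py .5
python3 -m creep '[[0,0,0,0.2,0.05]]' >/dev/null; python3 chk.py .5
python3 -m creep '[[0,0,0,0.2,0.05]]' >/dev/null; python3 chk.py .5
python3 -m creep '[[0,0,0,0.2,0.05]]' >/dev/null; python3 chk.py .5
```

```text
20.35 ang 55.29 dial 14.44 tz 0.457 q6eff 0.355 g 21.7
20.45 ang 55.49 dial 14.47 tz 0.457 q6eff 0.388 g 21.7
20.55 ang 55.69 dial 14.50 tz 0.432 q6eff 0.415 g 21.7
20.65 ang 55.89 dial 14.53 tz 0.456 q6eff 0.441 g 21.7
20.75 ang 56.08 dial 14.55 tz 0.542 q6eff 0.467 g 21.7
```

The torque is at 0.5 N m, well above the drag, and rises with angle, so the dial is solid at about 14.3. I release, lift and turn the tool for the handle.

```bash
python3 -m creep '[[0,0,0,0,0.075],[0,0,0,0,0.075],[0,0,-0.02,0,0.075],[0,0,-0.03,0,0.06],[0,0,-0.02,-8,0.045],[0,0,0,-8,0.04],[0,0,0,-8,0.04],[0,0,0,-8,0.04],[0,0,0,-8,0.04],[0,0,0,-8,0.04]]' 40
python3 -m creep '[[0,0,0,-8,0.04],[-0.0096,-0.0345,0,0,0.04],[-0.0096,-0.0345,0,0,0.04],[-0.0096,-0.0345,0,0,0.04],[-0.0096,-0.0345,0,0,0.04],[0,0,0,0,0.04],[0,0,0,0,0.04]]'
python3 ptr.py
python3 - <<'E'
from rig import *;import numpy as np
from h import *
o=observe();R=o['tool_rot'];print(o['position'],np.round(R,3).tolist(),o['grip_width'],R.T@(np.array([.532,-.004,.123])-o['position']))
d=get_image('side');P=cloud(d);m=(abs(P[...,2]-.122)<.008)&(abs(P[...,0]-.535)<.03)&(abs(P[...,1])<.1);print(m.sum(),np.percentile(P[m],[2,50,98],axis=0).round(4).tolist())
E
```

```text
time_s: 21.75
position: [0.6691, 0.0368, 0.2562]
tool_rot: [[0.135, 0.991, -0.002], [0.991, -0.135, 0.001], [0.001, -0.002, -1.0]]
ft_force: [-0.4, -0.6, 0.5]
grip_width: 0.0401
gripper_force: 0.0
time_s: 22.45
position: [0.5311, -0.0017, 0.257]
tool_rot: [[0.002, 1.0, -0.0], [1.0, -0.002, 0.001], [0.001, -0.0, -1.0]]
ft_force: [-0.3, -0.5, -0.5]
grip_width: 0.04
gripper_force: 0.0
0.176 15 101.38374798048702 100.99778531463261 14.081076108400975
0.15 11 101.75547818346948 101.68943100918376 14.13270530325965
[ 0.53182363 -0.00168773  0.2568599 ] [[0.001, 1.0, 0.0], [1.0, -0.001, 0.001], [0.001, 0.0, -1.0]] 0.04009413613173851 [-0.00237947  0.00016811  0.13385874]
481 [[0.5266, -0.068, 0.12], [0.5342, -0.0033, 0.1246], [0.5635, 0.0594, 0.127]]
```

The dial stayed at 14.1 although the tool went on to 14.55, so it is solid. Down onto the bar and grip.

```bash
python3 -m creep '[[0,0,0.035,0,0.04],[0,0,0.035,0,0.04],[0,0,0.035,0,0.04],[0,0,0.015,0,0.04],[0,0,0.01,0,0.04],[0,0,0,0,0.04]]' && python3 -m creep '[[0,0,0,0,0.004],[0,0,0,0,0.004],[0,0,0,0,0.004],[0,0,0,0,0.004],[0,0,0,0,0.004]]' 40
```

```text
time_s: 23.15
position: [0.5317, -0.0017, 0.1257]
tool_rot: [[0.001, 1.0, -0.002], [1.0, -0.001, 0.001], [0.001, -0.002, -1.0]]
ft_force: [0.3, 0.0, 0.9]
grip_width: 0.0398
gripper_force: 0.0
time_s: 23.65
position: [0.532, -0.002, 0.1278]
tool_rot: [[0.002, 1.0, 0.002], [1.0, -0.002, -0.0], [-0.0, 0.002, -1.0]]
ft_force: [-0.8, 0.8, 6.3]
grip_width: 0.0085
gripper_force: 39.3
```

```bash
python3 -m creep '[[0,-0.002,0,0,0.004],[0,-0.004,0,0,0.004],[0,-0.004,0,0,0.004],[0,0,0,0,0.004]]'
```

```text
time_s: 24.05
position: [0.5217, -0.0019, 0.1278]
tool_rot: [[0.001, 1.0, 0.002], [1.0, -0.001, -0.0], [-0.0, 0.002, -1.0]]
ft_force: [-0.6, 1.7, 8.6]
grip_width: 0.0084
gripper_force: 39.6
```

It slides freely. Drawing it out to about 88 mm.

```bash
python3 -m creep '[[0,-0.01,0,0,0.004],[0,-0.012,0,0,0.004],[0,-0.012,0,0,0.004],[0,-0.012,0,0,0.004],[0,-0.012,0,0,0.004],[0,-0.01,0,0,0.004],[0,-0.006,0,0,0.004],[0,-0.004,0,0,0.004],[0,0,0,0,0.004],[0,0,0,0,0.004]]'
```

```text
time_s: 25.05
position: [0.4434, -0.0012, 0.1277]
tool_rot: [[0.002, 1.0, 0.001], [1.0, -0.002, 0.001], [0.001, 0.001, -1.0]]
ft_force: [-1.4, 5.5, 12.2]
grip_width: 0.0084
gripper_force: 40.3
```

```bash
python3 -m creep '[[0,0,0,0,0.035],[0,0,0,0,0.035],[0,0,0,0,0.035],[0,0,-0.02,0,0.035],[0,0,-0.035,0,0.035],[0,0,-0.035,0,0.035],[0,0,-0.03,0,0.035],[0,0,0,0,0.035],[0,0,0,0,0.035]]'
python3 - <<'E'
from rig import *;import numpy as np
from h import *
d=get_image('side');P=cloud(d);m=(abs(P[...,2]-.122)<.006)&(P[...,0]>.4)&(P[...,0]<.57)&(abs(P[...,1])<.1);print(m.sum(),np.percentile(P[m],[1,5,50],axis=0).round(4).tolist())
p0=cloud(dict(np.load('side0.npz')));
for Q in(p0,P):
    t=(abs(Q[...,2]-.185)<.004)&(np.hypot(Q[...,0]-.645,Q[...,1]+.11)<.06);print('tin',np.median(Q[t],0),t.sum())
E
```

```text
time_s: 25.95
position: [0.4433, -0.0019, 0.2466]
tool_rot: [[0.002, 1.0, 0.0], [1.0, -0.002, -0.0], [-0.0, 0.0, -1.0]]
ft_force: [-0.1, 0.5, 0.2]
grip_width: 0.0351
gripper_force: 0.0
745 [[0.4391, -0.0945, 0.1163], [0.4413, -0.0753, 0.1175], [0.4604, -0.0015, 0.1237]]
tin [ 0.64753219 -0.11022088  0.18552951] 703
tin [ 0.64746276 -0.11024424  0.18555865] 702
```

The bar is at x≈0.443, so the drawer is about 89 mm out. The tin has not moved and the hand is clear.

```bash
python3 -c "
from rig import close_job;print(close_job())"
```

```text
the job is handed in; nothing more can be done
None
```

The job is handed in, with no verdict returned: I dialled 20 right and 8 left, the lock caught at about 14 at roughly 0.5 N m, the drawer stands about 89 mm out, the hand is clear, and the tin did not move; I did not re-measure the spanner, but nothing touched it.

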